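# Latch the dental articulator and tip its upper frame open

## Task

The dental articulator on the bench stands shut, with both of its blue condyle latches up: push the two latch levers down fully home, and then push the upper frame up from under its front bar and tip it gently over backwards until it rests open against its stops and stays there. Work with fingertip pushes only: do not grip or lift the articulator, shove it along the bench, press on the stone casts, or let the frame fling over or fall shut. Leave everything else on the bench alone.

Things in the scene. Friction and masses are not known exactly. Their poses are not given: they have to be found in the camera images.
- articulator: Articulator (jaw simulator), aluminium, 0.9 kg, loose on rubber feet; 170 mm long, 150 wide over its latches, 145 high. Origin: centre of its underside; x points from its front (incisal pin; turned roughly to the robot's left) to its rear (two posts with the hinge), y to its left, z up. Dark condyle housings (28 x 17 mm, top 116 mm above the bench) on the posts at x = +50, y = +-52.5 mm.
- hinge (a point): Middle of the hinge axis of the upper frame, between the condyle housings: 50 mm behind the articulator's origin (its +x), 105 mm above the bench. The hinge axis is the articulator's y; both latches pivot on the same line.
- upper_frame (a joint): Upper frame's hinge angle (rad): 0 shut (pin resting on the base), grows as the front goes up and over backwards, 2.1 at the open stops. Nearly free, slightly damped hinge; frame and cast weigh 0.25 kg, about 1.5 N lifts the front. It falls shut if let go below about 1.6 rad and falls open by itself above about 1.75.
- front_bar (a point): Middle of the underside of the upper frame's front bar, 120 mm in front of the hinge and, when shut, 103 mm above the bench. Bar: 84 mm wide (y), 24 deep, 12 thick; its middle 18 mm is the dark pin clamp with a blue screw reaching 23 mm ahead of the bar's centre line. Beside the pin it is free for 80 mm below; the casts begin 17 mm behind the bar. Axes: x rearwards, z out of the frame's top.
- pin_foot (a point): Lower end of the steel incisal pin, 8 mm thick, which passes through the middle of the front bar, 77 mm below its underside and 29 mm above its top. It turns with the frame: once tipped up it points out ahead of the articulator, so keep the gripper's body out of its way.
- latch_left (a joint): Angle of the left (articulator's +y) blue latch lever (rad): 0 lying level and pointing forwards (locked, fully home, at its stop), positive with its tip raised, 0.9 at most. A stiff lever that stays where it is left; about 1 N on the pad moves it down.
- latch_right (a joint): The same for the right (-y) latch lever.
- latch_left_pad (a point): Centre of the top face of the left lever's thumb pad (14 mm long, 15 mm wide, 8 mm thick). The pad's centre is 43 mm from the pivot; the pivot is on the hinge line, 69 mm to the left of its middle. When home the pad's top is 109 mm above the bench.
- latch_right_pad (a point): The same for the right lever, 69 mm to the right.
- upper_cast: Upper stone cast with teeth, under the upper frame: 50 mm wide plaster mount and 60 mm wide stone, reaching 46 mm below the hinge; fragile, not to be pressed. Origin: centre of its mounting face, 60 mm in front of the hinge.
- lower_cast: Lower stone cast with teeth on the base plate, 60 mm wide, top 58 mm above the bench; not to be pressed. Origin: centre of its underside, 24 mm above the bench.
- spare_cast: Loose stone cast with teeth up, 60 mm wide, 56 mm long, 31 mm high; origin at its underside. To be left alone.
- mixing_bowl: Loose green mixing bowl, 96 mm across, 55 mm high; origin at its underside. To be left alone.
- jar: Loose amber jar with a cap, 46 mm across, 52 mm high; origin at its underside. To be left alone.
- bur_block: Loose aluminium bur block, 45 x 65 x 22 mm, with small burs standing to 45 mm; origin at its underside. To be left alone.
- spatula: Loose plaster spatula (wooden handle, steel blade) lying on the bench, 220 mm long; origin under its middle. To be left alone.
- wax_knife: Loose wax knife with a dark wooden handle lying on the far side of the bench, 185 mm long; origin under its middle. To be left alone.

How it is judged:
On the way, in this order (a step that is already met when the one before it is completed fails the run):
1. both latch levers pushed down home, the upper frame still shut (value of joint each of latch_left, latch_right, upper_frame below 0.1 rad), for 0.2 s.
2. the upper frame tipped back to its open stops (value of joint upper_frame above 2 rad), for 0.2 s.
At the end, for the whole second after the job is handed in: Both latches are home (below 0.1 rad), the upper frame rests open at its stops (above 2.0 rad) and is still, and the articulator stands flat on its feet within 30 mm of where it was (value of joint each of latch_left, latch_right below 0.1 rad and value of joint upper_frame above 2 rad and velocity of joint upper_frame between -0.1 and 0.1 rad/s and angle between articulator's own z axis and vertical below 0.05 rad and distance of articulator from where it was at the start of the episode below 0.03 m and linear speed of articulator below 0.01 m/s); the robot touches nothing.
It fails at once if the upper frame is raised while a latch is not home (value of joint upper_frame above 0.2 rad and value of joint any of latch_left, latch_right above 0.15 rad).
It fails at once if the articulator is lifted or tipped off its feet (8 mm, 0.12 rad) or shoved more than 30 mm along the bench (height (world z) of articulator above 0.008 m or angle between articulator's own z axis and vertical above 0.12 rad or distance of articulator from where it was at the start of the episode above 0.03 m).
It fails at once if the articulator is gripped or pressed hard (over 32 N), or one of its stone casts is pressed on (over 3 N) (contact force between the fingers and articulator above 32 N or contact force between any of the arm, the fingers and upper_cast above 3 N or contact force between any of the arm, the fingers and lower_cast above 3 N).
It fails at once if the upper frame is flung over or falls shut (faster than 3 rad/s) (velocity of joint upper_frame above 3 rad/s or velocity of joint upper_frame below -3 rad/s).
It fails at once if something else on the bench is moved more than 20 mm (distance of any of spare_cast, mixing_bowl, jar, bur_block, spatula, wax_knife from where it was at the start of the episode above 0.02 m).
It also fails if it takes over 59 s, if anything falls off the work surface, if the arm or the gripper's body presses on something with over 40 N, if the wrist force passes 120 N, or if a joint passes its speed limit or range.

## Robot

A 6-joint arm with a two-finger parallel gripper is mounted at the origin on the work surface. World frame = base frame: x ahead of the robot, y to its left, z up, the work surface at z = 0. Lengths are in m, angles in rad, forces in N, time in s.
With the tool pointing down it reaches from about 0.275 to 0.725 m from the base axis. Payload 5.6 kg.
Tool frame: the origin (TCP) lies on the front face of the gripper's body, between the roots of the fingers; the fingertips stand 73 mm ahead of it and the grasp point (between the pads) lies 54 mm ahead of it; z points along the fingers, y is the line along which they close (so a half turn about z gives the same grasp; the last joint's range is limited). The gripper opens to 85 mm and grips with 20 to 120 N. Pads are 22 mm wide; open, the fingers measure 114 mm over their backs; the gripper's body (76 mm by 85 mm) begins 54 mm behind the grasp point. The pads swing forward as they close: fully open they stand 13 mm farther back than shut.
Start: joints at [-0.851, 0.255, 0.108, 0, -1.424, -0.285], TCP at [0.232, -0.499, 0.304] pointing down, gripper open.
Joint ranges: [-2.95, 2.95], [-1.21, 1.97], [-1.09, 1.5], [-2.87, 1.71], [-2.94, -0.07], [-3.05, 3.05]. Speed limits (rad/s): [2.57, 2.57, 3.14, 3.14, 3.14, 3.14].

## Interface

Orientations are given as a 3x3 rotation matrix whose columns are the frame's x, y, z axes.
In Python, from station import * gives the robot as it stands. The module is installed in compiled form; this text tells all that it offers.
- The arm moves only by the tool servo_tool, never from a script. Its argument "series" is one flat list of numbers, 7 for each row, row after row: the shift along the tool's x, y, z in cm, then the turn, a rotation vector about the tool's x, y, z in rad, then the opening, from 0 (shut) to 1 (fully open). A call has 1 to 20 rows; each row is the pose to reach, as a shift and turn from the pose commanded when the call began, along the tool's axes at that moment; what a row does not reach only later rows make up. A row lasts 1/8 s, in which the tool goes at most 62.5 mm and 10.7 degrees, less where a joint would pass 70% of its speed; a pose out of reach is approached as far as the arm can. A call with a gripper value outside its range is refused whole. The fingers move at their own pace and stop on an object; the grip force is fixed at half the most. Time passes only in rows, so rows that repeat a pose let the fingers close. It gives the time, the measured TCP pose, the force, the opening and the grip force at its end, in the units of the state.
- sense(): the state, without advancing time (a new reading comes with each control period).
- read_camera(name): name is "scene" or "side" or "wrist"; returns the picture (480x640x3 uint8, red, green, blue); there is no depth.
- camera_info(name): a dict with "camera_matrix" (3x3 intrinsics, pixels), "k1" (the pictures are not rectified: a ray, as slopes to the right and down, at radius r is drawn at 1 + k1 r^2 times it, then the intrinsics apply), "extrinsics" (4x4, takes a point from camera to world coordinates); the wrist camera has in their place "mount" (4x4, takes a point from camera to tool coordinates, whose origin is the TCP and whose axes are the flange's). Camera axes: x right, y down, z forward; pixel columns grow to the right and rows downward; lengths in m; the calibration is good to about 2 mm. A picture is of the moment at which its call begins: read the wrist's pose just before it. camera_info takes no time and is no camera call.
- job_done(): hands the job in; it is judged then, once.
The state is a dict: "clock": time; "joints": joint angles; "qd": joint speeds; "effort": joint torques, N m; "eef_pos": TCP position; "tool_rot": TCP orientation; "force": force on the tool from outside, world axes, zero at the start; "ft_torque": the same for the moment, N m; "opening": finger opening in m; "grip_force": force on a finger pad.
Only numpy, scipy, OpenCV 4.12 (cv2) and the standard library are available. Lean on these libraries where they do the work, as an engineer would, in place of code of your own. Each camera call takes 0.05 s, during which the arm holds its last target. There are 200 camera calls.

## Working session

There is one attempt and no reset: what is moved stays moved. The work goes in short steps, Python scripts to look and compute and a tool call to move; the robot and the scene stay as the last step left them, time stands still between calls to the robot, and variables do not carry over. Pictures are saved under pics/ and viewed, at most 10 in all, crops included, and the job is handed in when it is done.

Besides the shell and the picture viewer there is one more tool, called after "Call:" in YAML: its name, and indented under it one key for each argument. servo_tool: Moves the arm, as the interface text tells. Its arguments: {"type":"object","properties":{"series":{"type":"array"}},"required":["series"]}

```bash
mkdir -p pics
python3 - <<'E'
from station import *
import cv2,numpy as np
np.set_printoptions(precision=4,suppress=True)
for n in("scene","side"):
    cv2.imwrite(f"pics/{n}0.png",read_camera(n)[:,:,::-1]); c=camera_info(n); print(n,c)
print(camera_info("wrist")); s=sense(); print(s)
E
```

```text
scene {'camera_matrix': array([[510.3713,   0.    , 322.084 ],
       [  0.    , 510.3713, 235.9717],
       [  0.    ,   0.    ,   1.    ]]), 'k1': -0.054640893839517465, 'extrinsics': array([[-0.1194,  0.6589, -0.7427,  1.4337],
       [ 0.9928,  0.0697, -0.0977,  0.0521],
       [-0.0126, -0.749 , -0.6624,  0.8506],
       [ 0.    ,  0.    ,  0.    ,  1.    ]])}
side {'camera_matrix': array([[460.4899,   0.    , 318.893 ],
       [  0.    , 460.4899, 234.7728],
       [  0.    ,   0.    ,   1.    ]]), 'k1': -0.08661604012393971, 'extrinsics': array([[-0.9791, -0.1406,  0.1472,  0.3669],
       [-0.2028,  0.7389, -0.6426,  0.7793],
       [-0.0184, -0.659 , -0.7519,  1.0668],
       [ 0.    ,  0.    ,  0.    ,  1.    ]])}
{'camera_matrix': array([[416.7798,   0.    , 316.6205],
       [  0.    , 416.7798, 239.7288],
       [  0.    ,   0.    ,   1.    ]]), 'k1': 0.011183162173184331, 'mount': array([[-0.0002, -0.9531, -0.3027,  0.0782],
       [ 1.    , -0.0003,  0.0003,  0.0005],
       [-0.0003, -0.3027,  0.9531, -0.0697],
       [ 0.    ,  0.    ,  0.    ,  1.    ]])}
{'clock': 0.1, 'joints': array([-0.8513,  0.2557,  0.1071, -0.0004, -1.4239, -0.2846]), 'qd': array([-0.0021, -0.0016,  0.0026,  0.0028,  0.0016,  0.001 ]), 'effort': array([ -0.0031, -38.7604,  23.8475,   5.378 ,  -0.0038,  -0.    ]), 'eef_pos': array([ 0.2316, -0.4985,  0.3031]), 'tool_rot': array([[-0.907 , -0.4212, -0.0008],
       [-0.4212,  0.907 ,  0.0015],
       [ 0.0001,  0.0017, -1.    ]]), 'force': array([-0.9852, -0.1379, -0.0076]), 'ft_torque': array([-0.0016, -0.0074, -0.0224]), 'grip_force': 0.0, 'opening': 0.085738875238323}
```

View pics/scene0.png

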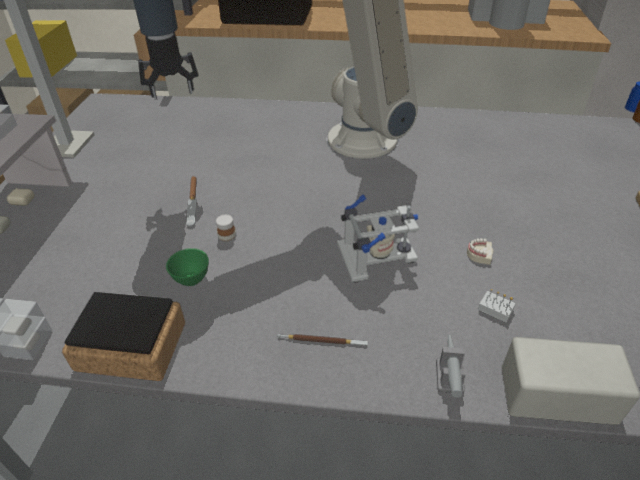

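View pics/side0.png

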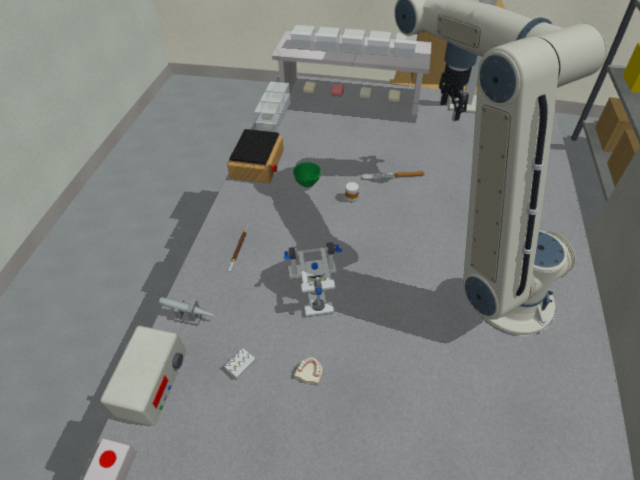

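Run:
```python
import cv2,numpy as np
a=cv2.imread("pics/scene0.png")[180:300,320:440]; b=cv2.imread("pics/side0.png")[225:325,270:360]
a=cv2.resize(a,(480,480),interpolation=cv2.INTER_CUBIC);b=cv2.resize(b,(320*9//10*10//9,356),interpolation=cv2.INTER_CUBIC)
o=np.zeros((480,800,3),np.uint8);o[:,:480]=a;o[:356,480:]=b
cv2.imwrite("pics/crop0.png",o)
for n,(x0,y0,x1,y1) in {"scene":(320,180,440,300),"side":(270,225,360,325)}.items():
    im=cv2.imread(f"pics/{n}0.png");h=cv2.cvtColor(im,cv2.COLOR_BGR2HSV)
    m=cv2.inRange(h,(105,130,60),(130,255,255));k=np.zeros_like(m);k[y0:y1,x0:x1]=m[y0:y1,x0:x1]
    N,l,s,c=cv2.connectedComponentsWithStats(k)
    for i in range(1,N):
        if s[i,4]>5: print(n,s[i],c[i])
```

```text
scene [346 195  19  14  59] [356.86440678 201.86440678]
scene [414 215   3   4  11] [415.09090909 216.36363636]
scene [380 218   6   6  34] [382.35294118 220.5       ]
scene [362 233  23  19 113] [372.56637168 242.50442478]
side [335 245   7   7  32] [337.6875  248.34375]
side [284 252   6   7  31] [286.35483871 255.4516129 ]
side [312 263   6   6  30] [314.33333333 265.5       ]
side [316 289   6   6  27] [318.44444444 291.25925926]
```

View pics/crop0.png

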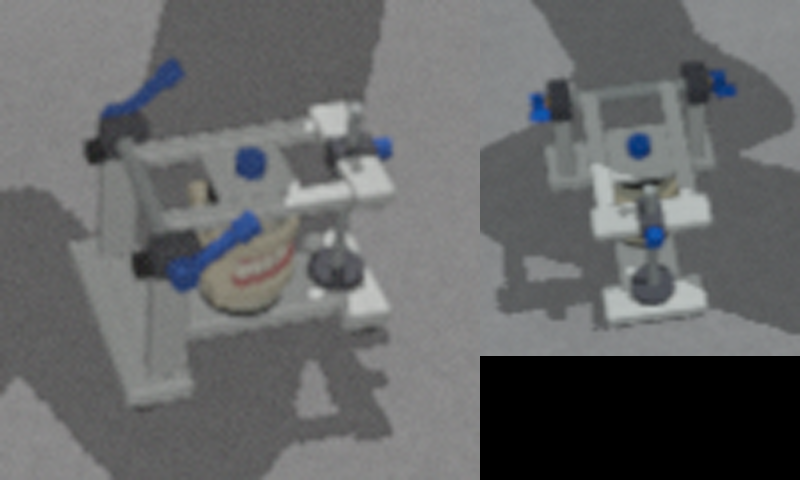

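```bash
cat > h.py <<'E'
import numpy as np,cv2
from station import *
np.set_printoptions(precision=4,suppress=True)
def ray(n,uv,T=None):
    c=camera_info(n);K=c["camera_matrix"];E=c["extrinsics"] if T is None else T
    d=np.array([(uv[0]-K[0,2])/K[0,0],(uv[1]-K[1,2])/K[1,1]]);u=d.copy()
    for _ in range(20): u=d/(1+c["k1"]*(u@u))
    v=E[:3,:3]@np.r_[u,1];return E[:3,3],v/np.linalg.norm(v)
def plane(r,z): o,d=r;return o+d*(z-o[2])/d[2]
def tri(a,b):
    A=sum(np.eye(3)-np.outer(d,d) for o,d in(a,b));B=sum((np.eye(3)-np.outer(d,d))@o for o,d in(a,b))
    p=np.linalg.solve(A,B);return p,[np.linalg.norm(np.cross(p-o,d)) for o,d in(a,b)]
def wristT(s):
    T=np.eye(4);T[:3,:3]=s["tool_rot"];T[:3,3]=s["eef_pos"];return T@camera_info("wrist")["mount"]
def proj(n,p,T=None):
    c=camera_info(n);K=c["camera_matrix"];E=c["extrinsics"] if T is None else T
    q=np.linalg.inv(E)@np.r_[p,1];u=q[:2]/q[2];u=u*(1+c["k1"]*(u@u));return K[:2,:2]@u+K[:2,2]
E
python3 - <<'E'
from h import *
print("topscrew",tri(ray("scene",(382.35,220.5)),ray("side",(314.3,265.5))))
print("clampscrew",tri(ray("scene",(415.5,216.4)),ray("side",(318.4,291.3))))
print("pivL",plane(ray("scene",(365.5,248)),.105),"pivR",plane(ray("scene",(347,209)),.105))
print("tipL",tri(ray("scene",(381.5,236)),ray("side",(286,256))))
print("tipR",tri(ray("scene",(363,197)),ray("side",(337.7,248.3))))
for n,uvs in {"scene":[(476,253),(497,306)],"side":[(309,372),(239,362)]}.items():
    print([plane(ray(n,u),.02) for u in uvs])
E
```

```text
topscrew (array([0.5433, 0.0723, 0.1155]), [np.float64(0.00018450873112829672), np.float64(0.00018450873112822627)])
clampscrew (array([0.517 , 0.147 , 0.1124]), [np.float64(0.00021772865820244658), np.float64(0.00021772865820244373)])
pivL [0.6266 0.0394 0.105 ] pivR [ 0.4968 -0.0112  0.105 ]
tipL (array([0.6183, 0.0712, 0.1353]), [np.float64(0.0003020177074763387), np.float64(0.0003020177074764535)])
tipR (array([0.491 , 0.0241, 0.1392]), [np.float64(0.0006568567075589396), np.float64(0.0006568567075588189)])
[array([0.5245, 0.299 , 0.02  ]), array([0.6866, 0.3268, 0.02  ])]
[array([0.5061, 0.3204, 0.02  ]), array([0.6807, 0.3291, 0.02  ])]
```

```bash
cat >> h.py <<'E'
from scipy.spatial.transform import Rotation as R
def pose(H,f,a,rho,lat,h):
    """tool with z turned a from straight down towards -f; TCP at H + rho f + lat l, height h"""
    f=np.array([*f,0]);l=np.array([f[1],-f[0],0]);Z=np.array([0,0,1.])
    z=-np.sin(a)*f-np.cos(a)*Z;y=np.cos(a)*f-np.sin(a)*Z
    return np.array([H[0],H[1],0])+rho*f+lat*l+h*Z,np.c_[-l,y,z]
def rel(s,p,M):
    T=s["tool_rot"];return np.r_[T.T@(p-s["eef_pos"])*100,R.from_matrix(T.T@M).as_rotvec()]
f=np.array([-.342,.94]);H=np.array([.5635,.015])
E
python3 - <<'E'
from h import *
s=sense();print(rel(s,*pose(H,f,0,.05,0,.30)))
E
```

```text
[-52.1583  37.5756   0.3692   0.0017  -0.0001   0.0859]
```

Call:
servo_tool:
  series: [-4, 3, 0, 0, 0, 0.01, 0, -8, 6, 0, 0, 0, 0.02, 0, -12, 9, 0, 0, 0, 0.03, 0, -16, 12, 0, 0, 0, 0.03, 0, -20, 14.5, 0, 0, 0, 0.04, 0, -24, 17.5, 0, 0, 0, 0.04, 0, -28, 20.5, 0, 0, 0, 0.05, 0, -32, 23.5, 0, 0, 0, 0.05, 0, -36, 26.5, 0, 0, 0, 0.06, 0, -40, 29.5, 0, 0, 0, 0.07, 0, -44, 32.5, 0, 0, 0, 0.08, 0, -48, 35, 0, 0, 0, 0.086, 0, -51, 37, 0, 0, 0, 0.086, 0, -52.2, 37.6, 0, 0, 0, 0.086, 0, -52.2, 37.6, 0, 0, 0, 0.086, 0, -52.2, 37.6, 0, 0, 0, 0.086, 0]

```text
clock: 2.1
eef_pos: [0.5463, 0.0612, 0.304]
tool_rot: [[-0.94, -0.341, -0.0], [-0.341, 0.94, -0.0], [0.0, -0.0, -1.0]]
force: [-0.7, -0.0, -0.0]
opening: 0.0
grip_force: 0.0
```

Run:
```python
from h import *
s=sense();im=read_camera("wrist")[:,:,::-1].copy();cv2.imwrite("pics/w1.png",im);np.savez("w1.npz",**{k:s[k] for k in("eef_pos","tool_rot")})
print(s["clock"],s["eef_pos"],s["joints"],s["force"],s["opening"])
m=cv2.inRange(cv2.cvtColor(im,cv2.COLOR_BGR2HSV),(105,130,60),(130,255,255))
N,l,st,c=cv2.connectedComponentsWithStats(m)
for i in range(1,N):
    if st[i,4]>30: print(st[i],c[i])
T=wristT(s)
l3=np.array([f[1],-f[0]])
for n,a,b,z in(("pivL",0,.069,.105),("pivR",0,-.069,.105),("topscr",.06,0,.1155),("clamp",.143,0,.109)):
    print(n,proj("wrist",np.r_[H+a*f+b*l3,z],T))
```

```text
2.1 [0.5463 0.0612 0.304 ] [ 0.3963  0.2546  0.1078  0.0001 -1.4242 -1.6191] [-0.7401 -0.0107 -0.0496] 3.09361173262535e-05
[ 229  111   76   28 1543] [270.059  123.5211]
[324 219  28  30 673] [337.4264 233.7667]
[451 222  16  19 278] [458.2518 231.1799]
[241 317  36  22 542] [258.5756 326.0923]
pivL [247.6221 322.2076]
pivR [236.2094 123.5837]
topscr [332.3476 234.793 ]
clamp [457.5123 231.7857]
```

View pics/w1.png

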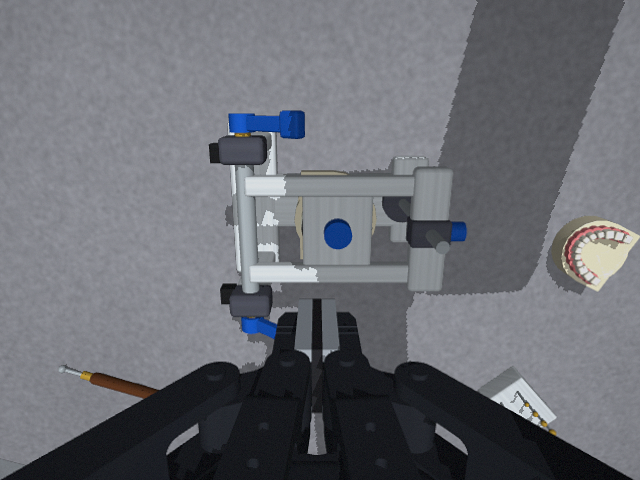

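Run:
```python
from h import *
s=sense();print(rel(s,*pose(H,f,0,.038,-.073,.184)),rel(s,*pose(H,f,0,.038,.073,.184)))
```

```text
[ 7.262  -1.128  12.0173 -0.0001  0.0002 -0.0011] [-7.3421 -1.1113 12.0203 -0.0001  0.0002 -0.0011]
```

Call:
servo_tool:
  series: [2.5, -0.4, 1, 0, 0, 0, 0, 5, -0.8, 2, 0, 0, 0, 0, 7.3, -1.1, 4, 0, 0, 0, 0, 7.3, -1.1, 6, 0, 0, 0, 0, 7.3, -1.1, 7.5, 0, 0, 0, 0, 7.3, -1.1, 8.5, 0, 0, 0, 0, 7.3, -1.1, 9.2, 0, 0, 0, 0, 7.3, -1.1, 9.8, 0, 0, 0, 0, 7.3, -1.1, 10.3, 0, 0, 0, 0, 7.3, -1.1, 10.8, 0, 0, 0, 0, 7.3, -1.1, 11.3, 0, 0, 0, 0, 7.3, -1.1, 11.7, 0, 0, 0, 0, 7.3, -1.1, 11.9, 0, 0, 0, 0, 7.3, -1.1, 12, 0, 0, 0, 0, 7.3, -1.1, 12, 0, 0, 0, 0]

```text
clock: 4.03
eef_pos: [0.4819, 0.0267, 0.1838]
tool_rot: [[-0.94, -0.342, -0.0], [-0.342, 0.94, -0.0], [0.0, -0.0, -1.0]]
force: [-0.0, 0.8, 0.4]
opening: 0.0001
grip_force: 0.0
```

Call:
servo_tool:
  series: [0, 0, 0.1, 0, 0, 0, 0, 0, 0, 0.15, 0, 0, 0, 0, 0, 0, 0.2, 0, 0, 0, 0]

```text
clock: 4.4
eef_pos: [0.4819, 0.0268, 0.1819]
tool_rot: [[-0.94, -0.342, 0.0], [-0.342, 0.94, 0.0], [-0.0, 0.0, -1.0]]
force: [-0.6, 0.9, 0.7]
opening: -0.0002
grip_force: 0.4
```

Call:
servo_tool:
  series: [0, 0, 0.05, 0, 0, 0, 0, 0, 0, 0.1, 0, 0, 0, 0, 0, 0, 0.1, 0, 0, 0, 0]

```text
clock: 4.78
eef_pos: [0.482, 0.0269, 0.1815]
tool_rot: [[-0.94, -0.342, 0.001], [-0.342, 0.94, 0.0], [-0.001, -0.0, -1.0]]
force: [-2.2, 0.9, 5.6]
opening: -0.0
grip_force: 2.7
```

Call:
servo_tool:
  series: [0, 0, -2, 0, 0, 0, 0, 0, 0, -5, 0, 0, 0, 0, -2, 0, -7, 0, 0, 0, 0, -6, 0, -7, 0, 0, 0, 0, -10, 0, -7, 0, 0, 0, 0, -13, 0, -7, 0, 0, 0, 0, -14.6, 0, -6, 0, 0, 0, 0, -14.6, 0, -4.5, 0, 0, 0, 0, -14.6, 0, -3.6, 0, 0, 0, 0, -14.6, 0, -2.8, 0, 0, 0, 0, -14.6, 0, -2.2, 0, 0, 0, 0, -14.6, 0, -1.7, 0, 0, 0, 0, -14.6, 0, -1.2, 0, 0, 0, 0, -14.6, 0, -0.8, 0, 0, 0, 0, -14.6, 0, -0.4, 0, 0, 0, 0, -14.6, 0, -0.2, 0, 0, 0, 0, -14.6, 0, -0.1, 0, 0, 0, 0, -14.6, 0, 0, 0, 0, 0, 0, -14.6, 0, 0, 0, 0, 0, 0]

```text
clock: 7.15
eef_pos: [0.6191, 0.0767, 0.1815]
tool_rot: [[-0.94, -0.342, 0.001], [-0.342, 0.94, 0.0], [-0.001, -0.0, -1.0]]
force: [-1.7, -0.0, 3.9]
opening: 0.0
grip_force: 2.3
```

Run:
```python
from h import *
s=sense();
for a,r,h in((0,.15,.32),(60,.25,.24)): print(rel(s,*pose(H,f,np.radians(a),r,-.026,h)))
```

```text
[  9.9296  11.1058 -13.8541  -0.0001   0.0005  -0.    ]
[ 9.9339 21.1097 -5.8555  1.0471  0.0005 -0.0003]
```

Call:
servo_tool:
  series: [0, 0, -4, 0, 0, 0, 0, 0, 0, -8, 0, 0, 0, 0, 2, 2, -12, 0, 0, 0, 0, 5, 5, -14, 0, 0, 0, 0.3, 7, 8, -14, 0, 0, 0, 0.5, 9, 11, -14, 0.1, 0, 0, 0.5, 9.9, 13, -14, 0.25, 0, 0, 0.5, 9.9, 15, -13.5, 0.4, 0, 0, 0.5, 9.9, 17, -12.5, 0.55, 0, 0, 0.5, 9.9, 18.5, -11, 0.7, 0, 0, 0.5, 9.9, 20, -9.5, 0.85, 0, 0, 0.5, 9.9, 21, -8, 1, 0, 0, 0.5, 9.9, 21.1, -6.5, 1.047, 0, 0, 0.5, 9.9, 21.1, -5.9, 1.047, 0, 0, 0.5, 9.9, 21.1, -5.9, 1.047, 0, 0, 0.5]

```text
clock: 9.02
eef_pos: [0.4542, 0.2411, 0.2401]
tool_rot: [[-0.94, -0.171, 0.296], [-0.342, 0.471, -0.813], [-0.0, -0.865, -0.501]]
force: [-1.1, -0.2, 1.0]
opening: 0.0427
grip_force: 0.0
```

Run:
```python
from h import *
s=sense();print(s["clock"],s["eef_pos"],s["joints"],s["force"],s["opening"])
a=read_camera("scene")[150:330,300:540,::-1];b=read_camera("wrist")[:,:,::-1]
o=np.zeros((600,800,3),np.uint8);o[:300,:400]=cv2.resize(a,(400,300),interpolation=cv2.INTER_CUBIC);o[300:,400:]=cv2.resize(b,(400,300))
b=read_camera("side")[200:380,230:470,::-1];o[:300,400:]=cv2.resize(b,(400,300),interpolation=cv2.INTER_CUBIC)
cv2.imwrite("pics/s2.png",o)
p,M=pose(H,f,np.radians(60),.1737,-.026,.1467);print(rel(s,p+M[:,1]*.004-M[:,2]*.0,M))
```

```text
9.025 [0.4542 0.2411 0.2401] [ 1.1139  0.4869 -0.3214  0.6751 -1.6223 -2.6197] [-1.0968 -0.2217  0.9909] 0.04266759701464231
[ 0.0562  4.6686 11.2644  0.0014 -0.0002 -0.0005]
```

View pics/s2.png

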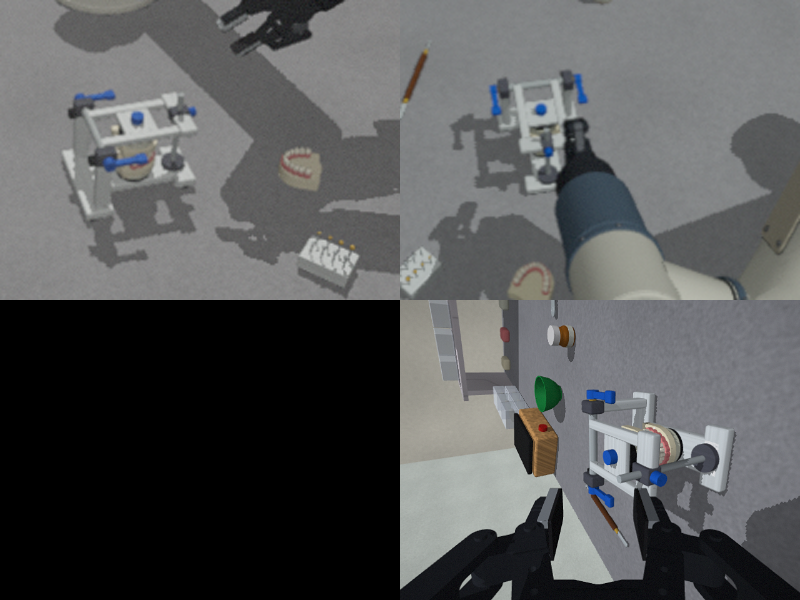

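Call:
servo_tool:
  series: [0, 1.5, 0, 0, 0, 0, 0.5, 0, 3, 0.5, 0, 0, 0, 0.5, 0, 4.2, 1.5, 0, 0, 0, 0.5, 0, 4.7, 3, 0, 0, 0, 0.5, 0, 4.7, 4.5, 0, 0, 0, 0.5, 0, 4.7, 6, 0, 0, 0, 0.5, 0, 4.7, 7.5, 0, 0, 0, 0.5, 0, 4.7, 9, 0, 0, 0, 0.5, 0, 4.7, 10.2, 0, 0, 0, 0.5, 0, 4.7, 11, 0, 0, 0, 0.5, 0, 4.7, 11.3, 0, 0, 0, 0.5, 0, 4.7, 11.3, 0, 0, 0, 0.5]

```text
clock: 10.68
eef_pos: [0.4795, 0.1714, 0.1427]
tool_rot: [[-0.94, -0.171, 0.296], [-0.342, 0.47, -0.814], [-0.0, -0.866, -0.5]]
force: [-0.9, 0.4, 0.2]
opening: 0.0431
grip_force: 0.0
```

```bash
cat > traj.py <<'E'
from h import *
def tcp(th,phi,g,zc):
    """planar (rho,h) of TCP with lower finger's inner face touching the bar's underside at hinge angle th"""
    c,s=np.cos(th),np.sin(th);Rt=np.array([[c,-s],[s,c]]);a=np.pi/2-phi
    yv=np.array([np.cos(a),-np.sin(a)]);zv=np.array([-np.sin(a),-np.cos(a)])
    P=lambda r:np.array([0,.105])+Rt@np.array([r,-.002])
    y=max(P(.132)@yv,P(.108)@yv)-g/2   # the edge lying lowest along tool y
    return yv*y+zv*(P(.120)@zv-zc),a
def rows(ths,phis,gs,zc,s):
    for th,ph,g in zip(ths,phis,gs):
        (r,h),a=tcp(np.radians(th),np.radians(ph),g*.0853,zc);print(th,round(ph),g,rel(s,*pose(H,f,a,r,-.026,h)).round(3)[[0,1,2,3,4,5]])
E
python3 - <<'E'
from traj import *
s=sense();print(s["clock"],s["eef_pos"],s["joints"],s["force"],s["opening"])
cv2.imwrite("pics/w3.png",read_camera("wrist")[:,:,::-1])
th=np.arange(0,61,5);rows(th,30+65*th/120,np.full(13,.5),.06,s)
E
```

```text
10.675 [0.4795 0.1714 0.1427] [ 0.9965  0.5515 -0.5356  0.7822 -1.3696 -2.7535] [-0.8958  0.4345  0.2438] 0.04306540086318568
0 30 0.5 [ 0.051 -0.876  0.804  0.     0.    -0.   ]
5 33 0.5 [ 0.051 -2.121  0.386 -0.047  0.    -0.   ]
10 35 0.5 [ 0.05  -3.401  0.068 -0.094  0.    -0.   ]
15 38 0.5 [ 0.05  -4.71  -0.148 -0.142  0.    -0.   ]
20 41 0.5 [ 0.05  -6.039 -0.26  -0.189  0.    -0.   ]
25 44 0.5 [ 0.05  -7.379 -0.265 -0.236  0.    -0.   ]
30 46 0.5 [ 0.049 -8.721 -0.162 -0.283  0.    -0.   ]
35 49 0.5 [  0.049 -10.056   0.048  -0.331   0.     -0.   ]
40 52 0.5 [  0.049 -11.376   0.365  -0.378   0.     -0.   ]
45 54 0.5 [  0.049 -12.671   0.787  -0.425   0.     -0.   ]
50 57 0.5 [  0.049 -13.933   1.312  -0.472   0.     -0.   ]
55 60 0.5 [  0.048 -15.153   1.938  -0.52    0.     -0.   ]
60 62 0.5 [  0.048 -16.324   2.66   -0.567   0.     -0.   ]
```

View pics/w3.png

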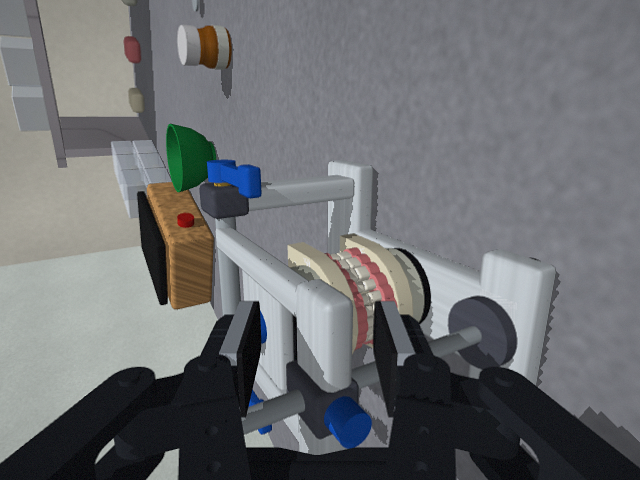

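Call:
servo_tool:
  series: [0, -0.4, 0.8, 0, 0, 0, 0.5, 0, -0.9, 0.8, 0, 0, 0, 0.5, 0, -1.5, 0.6, -0.023, 0, 0, 0.5, 0, -2.1, 0.4, -0.047, 0, 0, 0.5, 0, -2.75, 0.2, -0.07, 0, 0, 0.5, 0, -3.4, 0.1, -0.094, 0, 0, 0.5, 0, -4.05, 0, -0.118, 0, 0, 0.5, 0, -4.7, -0.1, -0.142, 0, 0, 0.5, 0, -5.4, -0.2, -0.165, 0, 0, 0.5, 0, -6.0, -0.25, -0.189, 0, 0, 0.5, 0, -6.7, -0.27, -0.212, 0, 0, 0.5, 0, -7.4, -0.27, -0.236, 0, 0, 0.5, 0, -8.05, -0.22, -0.26, 0, 0, 0.5, 0, -8.7, -0.16, -0.283, 0, 0, 0.5, 0, -9.4, -0.06, -0.307, 0, 0, 0.5, 0, -10.05, 0.05, -0.331, 0, 0, 0.5]

```text
clock: 12.72
eef_pos: [0.4967, 0.1233, 0.2298]
tool_rot: [[-0.94, -0.258, 0.224], [-0.342, 0.71, -0.616], [0.0, -0.655, -0.755]]
force: [0.8, 2.3, -1.1]
opening: 0.043
grip_force: 0.6
```

Run:
```python
from traj import *
s=sense();print(s["clock"],s["eef_pos"],s["joints"],s["force"],s["opening"])
b=read_camera("wrist")[:,:,::-1];a=read_camera("scene")[150:330,300:540,::-1]
cv2.imwrite("pics/w4.png",np.hstack([cv2.resize(b,(400,300)),cv2.resize(a,(400,300),interpolation=cv2.INTER_CUBIC)]))
th=np.arange(35,121,5);g=np.interp(th,[40,70],[.5,.32]);rows(th,30+65*th/120,g,.06,s)
```

```text
12.725 [0.4967 0.1233 0.2298] [ 0.8466  0.2952 -0.433   0.6405 -1.2983 -2.3926] [ 0.8492  2.3182 -1.1452] 0.0430206277322681
35 49 0.5 [ 0.028  0.047 -0.009  0.002 -0.    -0.   ]
40 52 0.5 [ 0.028 -1.304 -0.14  -0.045 -0.    -0.   ]
45 54 0.47 [ 0.028 -2.538 -0.176 -0.093 -0.    -0.   ]
50 57 0.44 [ 0.028 -3.777 -0.115 -0.14  -0.    -0.   ]
55 60 0.41000000000000003 [ 0.027 -5.011  0.042 -0.187 -0.    -0.   ]
60 62 0.38 [ 0.027 -6.232  0.296 -0.234 -0.    -0.   ]
65 65 0.35 [ 0.027 -7.433  0.644 -0.282 -0.    -0.   ]
70 68 0.32 [ 0.026 -8.523  1.057 -0.329 -0.    -0.   ]
75 71 0.32 [ 0.026 -9.691  1.597 -0.376 -0.    -0.   ]
80 73 0.32 [  0.026 -10.814   2.226  -0.424  -0.     -0.   ]
85 76 0.32 [  0.025 -11.886   2.942  -0.471  -0.     -0.   ]
90 79 0.32 [  0.025 -12.899   3.739  -0.518  -0.     -0.   ]
95 81 0.32 [  0.024 -13.848   4.614  -0.565  -0.     -0.   ]
100 84 0.32 [  0.024 -14.725   5.559  -0.613  -0.     -0.   ]
105 87 0.32 [  0.024 -15.526   6.569  -0.66   -0.     -0.   ]
110 90 0.32 [  0.023 -16.245   7.638  -0.707  -0.     -0.   ]
115 92 0.32 [  0.023 -16.877   8.759  -0.754  -0.     -0.   ]
120 95 0.32 [  0.022 -17.42    9.924  -0.802  -0.     -0.   ]
```

View pics/w4.png

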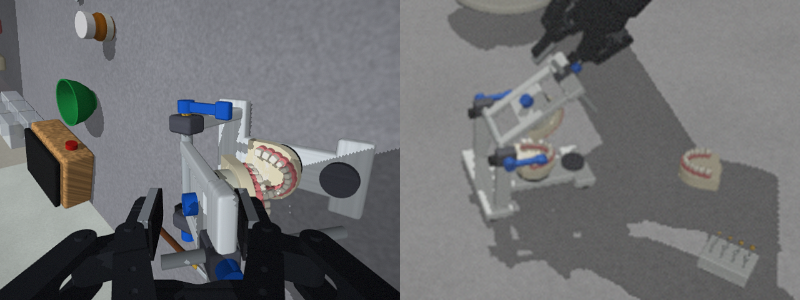

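Call:
servo_tool:
  series: [0, -0.6, -0.1, -0.02, 0, 0, 0.5, 0, -1.3, -0.14, -0.045, 0, 0, 0.5, 0, -1.95, -0.16, -0.07, 0, 0, 0.48, 0, -2.55, -0.18, -0.093, 0, 0, 0.47, 0, -3.2, -0.15, -0.117, 0, 0, 0.45, 0, -3.8, -0.12, -0.14, 0, 0, 0.44, 0, -4.4, -0.04, -0.164, 0, 0, 0.42, 0, -5.0, 0.04, -0.187, 0, 0, 0.41, 0, -5.6, 0.16, -0.21, 0, 0, 0.39, 0, -6.2, 0.3, -0.234, 0, 0, 0.38, 0, -6.8, 0.46, -0.258, 0, 0, 0.36, 0, -7.4, 0.64, -0.282, 0, 0, 0.35, 0, -8.0, 0.84, -0.305, 0, 0, 0.33, 0, -8.5, 1.06, -0.329, 0, 0, 0.32, 0, -9.1, 1.32, -0.353, 0, 0, 0.32, 0, -9.7, 1.6, -0.376, 0, 0, 0.32, 0, -10.25, 1.9, -0.4, 0, 0, 0.32, 0, -10.8, 2.23, -0.424, 0, 0, 0.32]

```text
clock: 15.08
eef_pos: [0.5297, 0.0329, 0.2836]
tool_rot: [[-0.94, -0.327, 0.098], [-0.342, 0.9, -0.269], [0.0, -0.286, -0.958]]
force: [-0.3, 1.2, 0.1]
opening: 0.0271
grip_force: 0.3
```

Run:
```python
from traj import *
s=sense();print(s["clock"],s["eef_pos"],s["joints"],s["force"],s["opening"],s["grip_force"])
b=read_camera("wrist")[:,:,::-1];a=read_camera("scene")[150:330,300:540,::-1]
cv2.imwrite("pics/w5.png",np.hstack([cv2.resize(b,(400,300)),cv2.resize(a,(400,300),interpolation=cv2.INTER_CUBIC)]))
th=np.arange(80,121,5);rows(th,30+65*th/120,np.full(9,.32),.06,s)
```

```text
15.075 [0.5297 0.0329 0.2836] [ 0.5089  0.1943 -0.1649  0.3003 -1.2723 -1.8286] [-0.3004  1.1611  0.1129] 0.027120930715236816 0.26609451006152085
80 73 0.32 [ 0.034 -0.015 -0.021  0.    -0.    -0.   ]
85 76 0.32 [ 0.033 -1.287  0.191 -0.047 -0.    -0.   ]
90 79 0.32 [ 0.033 -2.538  0.501 -0.094 -0.    -0.   ]
95 81 0.32 [ 0.033 -3.762  0.908 -0.141 -0.    -0.   ]
100 84 0.32 [ 0.033 -4.951  1.408 -0.189 -0.    -0.   ]
105 87 0.32 [ 0.032 -6.096  2.    -0.236 -0.    -0.   ]
110 90 0.32 [ 0.032 -7.191  2.679 -0.283 -0.    -0.   ]
115 92 0.32 [ 0.032 -8.229  3.44  -0.33  -0.    -0.   ]
120 95 0.32 [ 0.032 -9.203  4.279 -0.378 -0.    -0.   ]
```

View pics/w5.png

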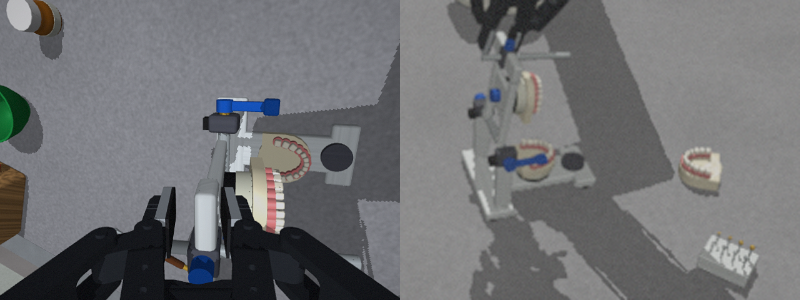

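Call:
servo_tool:
  series: [0, -0.5, 0.08, -0.02, 0, 0, 0.32, 0, -1.0, 0.15, -0.038, 0, 0, 0.32, 0, -1.5, 0.25, -0.056, 0, 0, 0.32, 0, -2.0, 0.37, -0.075, 0, 0, 0.32, 0, -2.55, 0.5, -0.094, 0, 0, 0.32, 0, -3.05, 0.66, -0.113, 0, 0, 0.32, 0, -3.5, 0.82, -0.132, 0, 0, 0.32, 0, -4.0, 1.0, -0.151, 0, 0, 0.32, 0, -4.5, 1.2, -0.17, 0, 0, 0.32, 0, -4.95, 1.4, -0.189, 0, 0, 0.32, 0, -5.4, 1.64, -0.208, 0, 0, 0.32, 0, -5.85, 1.88, -0.226, 0, 0, 0.32, 0, -6.3, 2.13, -0.245, 0, 0, 0.32, 0, -6.75, 2.4, -0.264, 0, 0, 0.32, 0, -7.2, 2.68, -0.283, 0, 0, 0.32, 0, -7.6, 2.98, -0.302, 0, 0, 0.32, 0, -8.0, 3.28, -0.32, 0, 0, 0.32, 0, -8.4, 3.6, -0.34, 0, 0, 0.32, 0, -8.8, 3.95, -0.359, 0, 0, 0.32, 0, -8.8, 3.95, -0.359, 0, 0, 0.32]

```text
clock: 17.68
eef_pos: [0.5623, -0.0571, 0.2707]
tool_rot: [[-0.94, -0.34, -0.023], [-0.341, 0.938, 0.063], [0.0, 0.068, -0.998]]
force: [-0.2, 0.0, 0.7]
opening: 0.0276
grip_force: 0.0
```

Run:
```python
from traj import *
s=sense();print(s["clock"],s["eef_pos"],s["joints"],s["force"],s["opening"],s["grip_force"])
b=read_camera("wrist")[:,:,::-1];a=read_camera("scene")[150:330,300:540,::-1]
cv2.imwrite("pics/w6.png",np.hstack([cv2.resize(b,(400,300)),cv2.resize(a,(400,300),interpolation=cv2.INTER_CUBIC)]))
```

```text
17.675 [ 0.5623 -0.0571  0.2707] [ 0.1399  0.3143  0.1294 -0.0671 -1.4006 -1.3511] [-0.1667  0.0328  0.7208] 0.027633037163661354 0.0
```

View pics/w6.png

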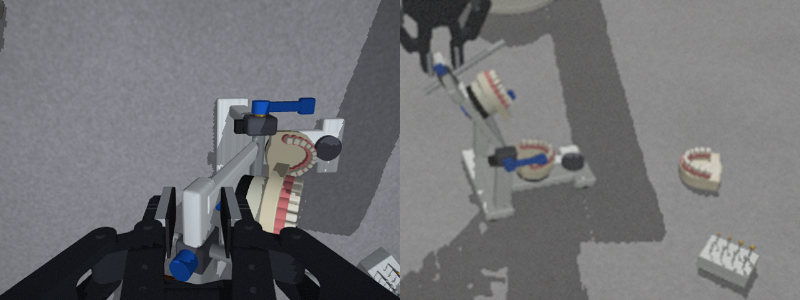

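Call:
servo_tool:
  series: [0, 0, 0, 0, 0, 0, 0.42, 0, 0, 0, 0, 0, 0, 0.45, 0, 0, -1, 0, 0, 0, 0.45, 0, 0, -2.5, 0, 0, 0, 0.45, 0, 0, -4.5, 0, 0, 0, 0.45, 0, 0, -7, 0, 0, 0, 0.45, 0, 0, -10, 0, 0, 0, 0.45, 0, 0, -13, 0, 0, 0, 0.45, 0, 0, -15, 0, 0, 0, 0.45, 0, 0, -15, 0, 0, 0, 0.45, 0, 0, -15, 0, 0, 0, 0.45]

```text
clock: 19.15
eef_pos: [0.5655, -0.0659, 0.4203]
tool_rot: [[-0.94, -0.341, -0.023], [-0.342, 0.938, 0.063], [0.0, 0.067, -0.998]]
force: [0.1, 1.4, -0.0]
opening: 0.0385
grip_force: 0.0
```

Run:
```python
from traj import *
s=sense();print(s["clock"],s["eef_pos"],s["force"])
b=read_camera("wrist")[:,:,::-1];a=read_camera("scene")[150:330,300:540,::-1]
cv2.imwrite("pics/w7.png",np.hstack([cv2.resize(b,(400,300)),cv2.resize(a,(400,300),interpolation=cv2.INTER_CUBIC)]))
for t in(1.7,1.9,2.0,2.1):  # expected pin foot at hinge angle t
    c,q=np.cos(t),np.sin(t);r=np.array([[c,-q],[q,c]])@[.12,-.079]
    print(t,(proj("scene",np.r_[H+r[0]*f,.105+r[1]])-[300,150])*400/240+[400,0])
```

```text
19.15 [ 0.5655 -0.0659  0.4203] [ 0.1029  1.4353 -0.0472]
1.7 [544.9722  44.5095]
1.9 [524.9575  40.9517]
2.0 [514.2406  40.594 ]
2.1 [503.2197  41.2103]
```

View pics/w7.png

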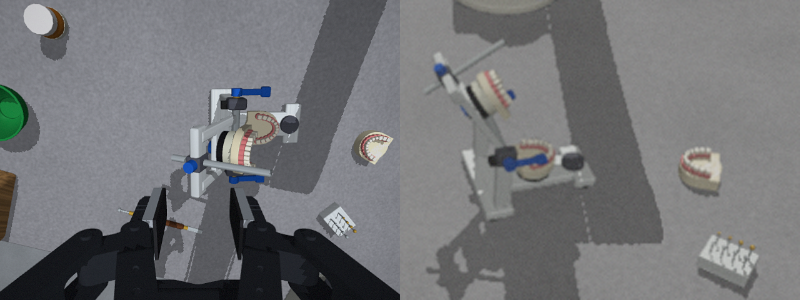

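The pin foot shows at about (503, 42). That matches 2.1 rad, so the frame is at its stops. Both levers lie level and the gripper is clear of everything.

```bash
python3 -c "
from station import *
print(job_done())"
```

```text
the job is handed in; nothing more can be done
None
```

I handed the job in: both latches are home, the upper frame rests open at its stops (about 2.1 rad by camera), and the gripper is clear of the articulator. The hand-in call did not return a verdict.

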